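# Move the three hinge-welding jigs on by one station

### The job

Move the three hinge-welding jigs on by one station: the red jig with the just-welded hinges goes from the turntable to the cooling rack, the blue jig with the cooled hinges from the rack to the loading stand, and the yellow jig with the fresh parts from the stand to the turntable. All three stations are taken, so one jig must wait somewhere meanwhile; the spare firebrick is free for that. Carry the jigs level and set each one down, not dropped, centred and square on its station, without knocking jigs together or shifting the wire spool, the tin of pins or the pliers.

Things in the scene. Friction and masses are not known exactly. Their poses are not given: they have to be found in the camera images.
- red_jig_grip (a point): Red jig, loose, 0.4-0.85 kg: painted plate 120 x 76 x 8 mm (x, y, z), a hinge at each x end (welded, purple-brown heat tint; to 23 mm up, over 24 mm off centre), and on two posts over the middle a black handle bar 60 long (x), 26 wide (y), 34 to 62 mm above the underside. Point: bar's centre, 48 mm above the underside, over the plate's middle; z up, x along the bar. Starts on the turntable.
- blue_jig_grip (a point): Blue jig, loose, 0.4-0.85 kg: painted plate 120 x 76 x 8 mm (x, y, z), a hinge at each x end (grey, dark weld beads; to 23 mm up, over 24 mm off centre), and on two posts over the middle a black handle bar 60 long (x), 26 wide (y), 34 to 62 mm above the underside. Point: bar's centre, 48 mm above the underside, over the plate's middle; z up, x along the bar. Starts on the cooling rack.
- yellow_jig_grip (a point): Yellow jig, loose, 0.4-0.85 kg: painted plate 120 x 76 x 8 mm (x, y, z), a hinge at each x end (bright, unwelded; to 23 mm up, over 24 mm off centre), and on two posts over the middle a black handle bar 60 long (x), 26 wide (y), 34 to 62 mm above the underside. Point: bar's centre, 48 mm above the underside, over the plate's middle; z up, x along the bar. Starts on the loading stand.
- turntable_seat (a point): Bench welding turntable: blue gear housing under a round steel table of 180 mm diameter, fixed and not turning. The point is the middle of the table's top, 100 mm above the bench, z up. A yellow outline of 130 x 86 mm on it shows how a jig stands: centred, its long side along x of this frame.
- rack_seat (a point): Cooling rack: rectangular green frame 180 x 140 mm, 60 mm high, with steel bars across flush with its top; fixed. The point is the middle of the top (60 mm above the bench), z up; a jig stands in the middle with its long side along x, the rack's long side.
- stand_seat (a point): Loading stand, fixed: grey plate 180 x 130 mm on red feet, a fence 18 mm high at its +x edge (84 mm from the middle), a red-handled clamp at its -x edge (over 75 mm from the middle, to 48 mm above the plate). Point: middle of the plate's top, 50 mm above the bench, z up. A yellow outline 130 x 86 mm shows how a jig stands: centred, long side along x.
- brick_top (a point): Spare cream-coloured firebrick 230 x 114 x 64 mm, fixed, nothing on it: a free spot wide enough for one jig. The point is the middle of its flat top, 64 mm above the bench, z up, x along its length.
- spool_mid (a point): Spool of copper-coloured wire with black flanges, 100 mm diameter, 45 mm high, lying flat; the point is its centre. Loose; leave it alone.
- tin_mid (a point): Round aluminium tin of steel hinge pins, 72 mm diameter, 45 mm high; the point is its centre. Loose; leave it alone.
- pliers_mid (a point): Pliers with red handles lying flat, 170 mm long along x (from -92 to +77 mm), 61 mm wide, 14 mm high; the point is near the pivot, 7 mm above the bench. Loose; leave them alone.
Mind the look-alikes: they are no part of the job. Leave any turquoise look-alike of the part that bears turntable_seat alone.

How it is judged (in metres and radians):
At the end, for the whole second after the job is handed in: The red jig stands on the cooling rack, the blue one on the loading stand and the yellow one on the turntable, each flat on it, its centre within 12 mm of the station's middle, its long side within 0.2 rad of the station's x axis (either way round), released and at rest (horizontal distance between red_jig_grip and rack_seat below 0.012 m and z of red_jig_grip in the frame of rack_seat between 0.044 and 0.053 m and angle between the x axis of red_jig_grip and the x axis of rack_seat, either way round below 0.2 rad and angle between each of red_jig_grip, blue_jig_grip, yellow_jig_grip's own z axis and vertical below 0.07 rad and linear speed of each of red_jig, blue_jig, yellow_jig below 0.02 m/s and contact force between each of red_jig, blue_jig, yellow_jig and the fingers below 0.1 N and horizontal distance between blue_jig_grip and stand_seat below 0.012 m and z of blue_jig_grip in the frame of stand_seat between 0.044 and 0.053 m and angle between the x axis of blue_jig_grip and the x axis of stand_seat, either way round below 0.2 rad and horizontal distance between yellow_jig_grip and turntable_seat below 0.012 m and z of yellow_jig_grip in the frame of turntable_seat between 0.044 and 0.053 m and angle between the x axis of yellow_jig_grip and the x axis of turntable_seat, either way round below 0.2 rad); the robot touches nothing.
It fails at once if a jig tipped by more than 0.45 rad (its parts would fall off) (angle between any of red_jig_grip, blue_jig_grip, yellow_jig_grip's own z axis and vertical above 0.45 rad).
It fails at once if a jig dropped: it falls faster than 0.5 m/s with no finger on it (a free fall of about 13 mm) ((linear speed of red_jig above 0.5 m/s and contact force between red_jig and the fingers below 0.1 N) or (linear speed of blue_jig above 0.5 m/s and contact force between blue_jig and the fingers below 0.1 N) or (linear speed of yellow_jig above 0.5 m/s and contact force between yellow_jig and the fingers below 0.1 N)).
It fails at once if jigs set on one another or knocked together (over 3 N between them) (contact force between red_jig and blue_jig above 3 N or contact force between any of blue_jig, red_jig and yellow_jig above 3 N).
It fails at once if the wire spool, the tin of pins or the pliers moved by more than 25 mm (distance of any of spool_mid, tin_mid, pliers_mid from where it was at the start of the episode above 0.025 m).
It also fails if it takes over 122 s, if anything falls off the work surface, if the arm or the gripper's body presses on something with over 40 N, if the wrist force passes 120 N, or if a joint passes its speed limit or range.

### The arm

A 6-joint arm with a two-finger parallel gripper is mounted at the origin on the work surface. World frame = base frame: x ahead of the robot, y to its left, z up, the work surface at z = 0. Lengths are in mm, angles in rad, forces in N, time in s.
With the tool pointing down it reaches from about 275 to 725 mm from the base axis. Payload 5.6 kg.
Tool frame: the origin (TCP) lies at the very end of the fingers, on their centre line; the grasp point (between the pads) lies 19 mm behind it (arm.grip_point_offset is the distance from the TCP to the grasp point, in mm); x points along the fingers, z is the direction in which the jaws open and shut, and the axes are right-handed (so a half turn about x gives the same grasp; the last joint's range is limited). The gripper opens to 85 mm and grips with 20 to 120 N. Pads are 22 mm wide; open, the fingers measure 114 mm over their backs; the gripper's body (76 mm by 85 mm) begins 54 mm behind the grasp point. The pads swing forward as they close: fully open they stand 13 mm farther back than shut.
Start: joints at [1.532, 0.255, 0.108, 0, -1.424, -0.285], TCP at [174.967, 521.421, 231.283] pointing down, gripper open.
Joint ranges: [-2.95, 2.95], [-1.21, 1.97], [-1.09, 1.5], [-2.87, 1.71], [-2.94, -0.07], [-3.05, 3.05]. Speed limits (rad/s): [2.57, 2.57, 3.14, 3.14, 3.14, 3.14].

### API

Orientations are given as a rotation vector (axis times angle).
In Python, from cell import arm, claw, capture, order, spotter gives the robot as it stands. Calls block until the motion is done:
- arm.movep(position, orientation): joint-space move of the TCP to a pose.
- arm.move_linear(position, frame=None, v=150, force_limit=None): straight line of the TCP; frame=None keeps the orientation; v is the mean speed in mm/s. With force_limit (N) it stops when the force on the tool has changed by that much, and returns True; else False.
- arm.move_joints(angles): joint-space move.
- claw.grip(opening): opening from 0.0 (shut) to 1.0 (fully open); the grip force is fixed at half the most; returns when the fingers have stopped.
- arm.wait(seconds).
- arm.ik(position, orientation): joint angles nearest the present ones, or None.
- capture(name): name is "scene" or "side" or "wrist"; returns a dict with "img" (480x640x3 uint8, blue, green, red), "mtx" (3x3 intrinsics, pixels), "eye" and "attitude" of the camera in the world. Camera axes: x right, y down, z forward; pixel columns grow to the right and rows downward; lengths in mm; the calibration is good to about 2 mm. The wrist camera is an equidistant fisheye: a pixel r from the principal point sees the ray r / f radians off the axis. A picture is of the moment at which its call begins. There is no depth.
A pose or a line that the arm cannot do raises arm.IKError and nothing moves.
- order.finish_job(): hands the job in, once; it reports no verdict.
Trained networks look in a picture, given as the dict that the camera call returned (one of the last four; its "shot" number tells which), for a name from the list of things; names that differ only in an ending like _2 or _b are one class to them, and where a whole thing is asked for, a point or a joint stands for the part that bears it (a point fixed in the world has none). Each returns a list of dicts, best first, with "confidence" (0 to 1); they miss things now and then, are a little off and sometimes report something else, mostly with a low value. They report only what shows in the picture. A call takes as long as a camera call. They do not tell look-alikes from the thing itself.
- spotter.boxes_of(picture, thing): "uv" ([column, row] in pixels, amid what is visible of it).
- spotter.spot_point(picture, thing): "uv" ([column, row] in pixels: a listed point, or the origin of a listed thing).
Readings, each from a call of its own:
- arm.current_time_s(): time.
- arm.current_qpos(): joint angles.
- arm.current_qd(): joint speeds.
- arm.current_joint_efforts(): joint torques, N m.
- arm.current_ee_pos(): TCP position.
- arm.current_tcp_rot(): TCP orientation.
- arm.current_force(): force on the tool from outside, world axes, zero at the start.
- arm.current_torque(): the same for the moment, N m.
- arm.current_opening(): opening from 0.0 (shut) to 1.0 (fully open).
Only numpy, scipy, OpenCV 4.12 (cv2) and the standard library are available. Lean on these libraries where they do the work, as an engineer would, in place of code of your own. Each camera call takes 0.05 s, during which the arm holds its last target.

## Working session

There is one attempt and no reset: what is moved stays moved. The work goes in short steps, each a Python script; the robot and the scene stay as the last script left them, time stands still between calls to the robot, and variables do not carry over. Pictures are saved under pics/ and viewed, and the job is handed in when it is done.

```bash
ls; mkdir -p pics; python3 - <<'E'
from cell import arm, claw, capture, order, spotter
import cv2
print(arm.current_time_s())
for n in ["scene","side","wrist"]:
    p=capture(n); cv2.imwrite(f"pics/{n}0.png",p["img"]); print(n,p["mtx"],p["eye"],p["attitude"])
print(arm.current_time_s(),arm.current_tcp_rot(),arm.current_ee_pos(),arm.grip_point_offset)
E
```

```text
pics
0.0
scene [[475.66330063   0.         324.48852189]
 [  0.         475.66330063 240.38875933]
 [  0.           0.           1.        ]] [1113.9201964  -248.9871032   988.74957172] [-2.06913666 -1.46736823  0.52283999]
side [[470.20265091   0.         319.79036274]
 [  0.         470.20265091 251.91578479]
 [  0.           0.           1.        ]] [ 252.42730194 -774.46272019  672.34830436] [-2.1817517   0.26266535 -0.11905684]
wrist [[371.64829954   0.         318.66009893]
 [  0.         371.64829954 238.20694204]
 [  0.           0.           1.        ]] [250.36091927 495.49586152 372.56831383] [ 1.71273087 -2.38271234 -0.37674407]
0.15 [ 1.44243331  1.03724887 -1.44438422] [174.84595874 521.09646942 230.59672987] 18.700000000000003
```

View pics/scene0.png

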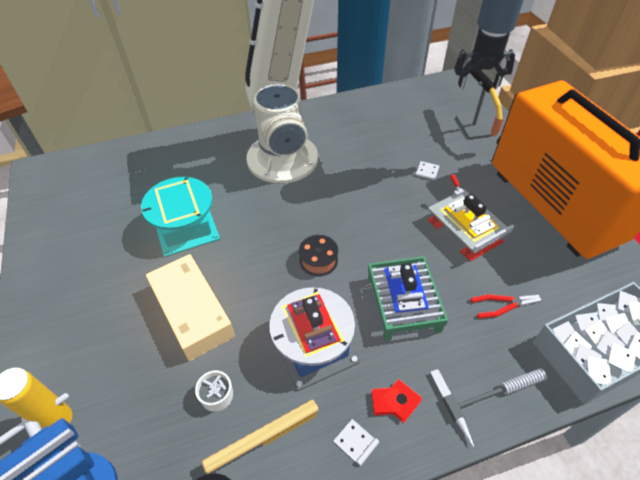

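View pics/side0.png

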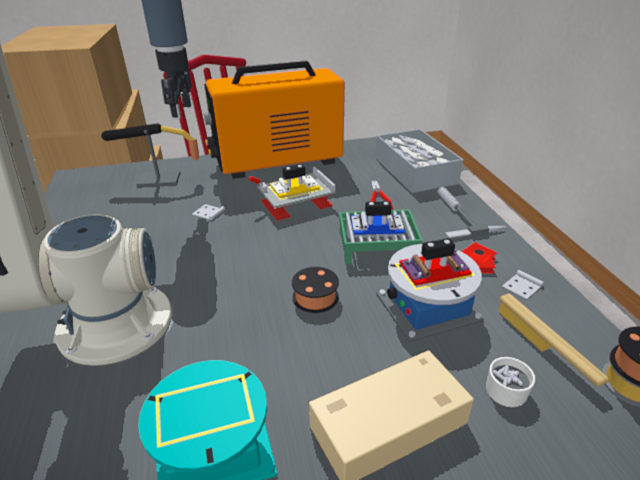

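View pics/wrist0.png

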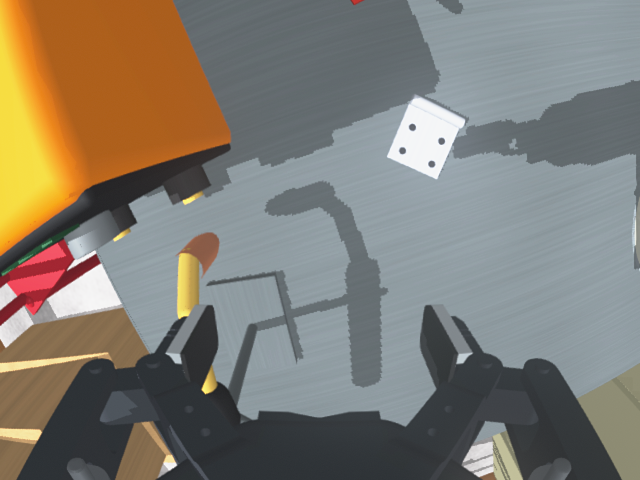

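The scene view shows the real turntable with the red jig at (312,325) and the turquoise look-alike at (177,203). The blue jig on the rack is at (407,290), the yellow jig on the stand at (470,217), the brick at (190,305), the spool at (318,253), the tin at (214,390) and the pliers at (505,303). A torch stands by the gripper's start position at (495,105).

```bash
cat > h.py <<'E'
from cell import arm, claw, capture, order, spotter
import numpy as np, cv2
from scipy.spatial.transform import Rotation as R
def ray(p,uv,fish=False):
    K=p["mtx"]; x=(uv[0]-K[0,2])/K[0,0]; y=(uv[1]-K[1,2])/K[1,1]
    if fish:
        r=np.hypot(x,y); s=np.sin(r)/r if r>1e-9 else 1; d=np.array([x*s,y*s,np.cos(r)])
    else: d=np.array([x,y,1.])
    d=R.from_rotvec(p["attitude"]).apply(d); return np.array(p["eye"],float),d/np.linalg.norm(d)
def tri(rays):
    A=np.zeros((3,3));b=np.zeros(3)
    for o,d in rays:
        P=np.eye(3)-np.outer(d,d);A+=P;b+=P@o
    x=np.linalg.solve(A,b)
    return x,[float(np.linalg.norm((np.eye(3)-np.outer(d,d))@(x-o))) for o,d in rays]
def atz(p,uv,z,fish=False):
    o,d=ray(p,uv,fish); return o+d*(z-o[2])/d[2]
def proj(p,X,fish=False):
    K=p["mtx"]; c=R.from_rotvec(p["attitude"]).inv().apply(np.asarray(X,float)-p["eye"])
    c=np.atleast_2d(c)
    if fish:
        rh=np.hypot(c[:,0],c[:,1]);t=np.arctan2(rh,c[:,2]);x=c[:,0]/rh*t;y=c[:,1]/rh*t
    else: x=c[:,0]/c[:,2];y=c[:,1]/c[:,2]
    return np.stack([K[0,0]*x+K[0,2],K[1,1]*y+K[1,2]],1)
E
python3 - <<'E'
from h import *
np.set_printoptions(precision=1,suppress=True)
S=capture("scene");D=capture("side")
for n in ["red_jig_grip","blue_jig_grip","yellow_jig_grip","turntable_seat","rack_seat","stand_seat","brick_top","spool_mid","tin_mid","pliers_mid"]:
    a=spotter.spot_point(S,n);b=spotter.spot_point(D,n)
    print(n,[(np.array(q["uv"]),round(q["confidence"],2)) for q in a],[(np.array(q["uv"]),round(q["confidence"],2)) for q in b])
    for q in a[:2]:
        for w in b[:2]:
            x,e=tri([ray(S,q["uv"]),ray(D,w["uv"])]); 
            if e[0]<15: print("   ",x,np.round(e,1),np.hypot(*x[:2]))
print(arm.current_time_s())
E
```

```text
red_jig_grip [(array([312.6, 314.4]), 0.58)] [(array([439.6, 252.8]), 0.8), (array([435.1, 266.4]), 0.54)]
    [ 640.  -111.4  140. ] [2. 2.] 649.6096746184245
    [ 629.8 -111.4  113.7] [7.6 7.6] 639.5411213373291
blue_jig_grip [(array([406.1, 277.5]), 0.75)] [(array([376.6, 208.2]), 0.97), (array([435. , 266.5]), 0.57)]
    [598.4 124.5 108.1] [1.8 1.8] 611.2600965623869
yellow_jig_grip [(array([473.3, 208.8]), 0.82), (array([317.8, 251.1]), 0.65)] [(array([297.6, 172.1]), 0.72)]
    [458.6 380.2  98.5] [0.1 0.1] 595.6816426668383
turntable_seat [(array([174.9, 197.5]), 0.85)] [(array([200.8, 406.7]), 0.59), (array([375.7, 193.5]), 0.37), (array([376.9, 206.5]), 0.31)]
    [ 177.  -331.6  107.3] [1.4 1.4] 375.8650328790425
rack_seat [] [(array([379.8, 225.6]), 0.96)]
stand_seat [(array([468. , 216.2]), 0.66)] [(array([292.3, 188.5]), 0.83)]
    [441.8 387.4  48. ] [1.4 1.4] 587.598232844082
brick_top [(array([185.7, 295.6]), 0.68)] [(array([391. , 400.4]), 0.8)]
    [ 455.6 -357.3   65.8] [1.9 1.9] 578.9930233027565
spool_mid [(array([318.1, 254.4]), 0.6), (array([312.9, 314. ]), 0.55), (array([508.8, 299.1]), 0.55)] [(array([315.3, 290.3]), 0.73), (array([377.8, 195. ]), 0.54)]
    [412.1 -23.6  21. ] [2.6 2.6] 412.78525524389335
tin_mid [(array([216.8, 393.2]), 0.64)] [(array([376.8, 227.5]), 0.62), (array([508.9, 383.2]), 0.57)]
    [ 681.4 -338.7   14.9] [0.9 0.9] 760.9696905609866
pliers_mid [(array([508.7, 301.8]), 0.81)] [(array([378.1, 193.9]), 0.66)]
    [689.4 365.    8.8] [1.8 1.8] 780.0405733986667
1.25
```

```bash
cat >> h.py <<'E'
def down(a):
    z=np.array([np.cos(a),np.sin(a),0]);x=np.array([0,0,-1.]);y=np.cross(z,x)
    return R.from_matrix(np.stack([x,y,z],1)).as_rotvec()
E
python3 - <<'E'
from h import *
np.set_printoptions(precision=3,suppress=True)
T=R.from_rotvec(arm.current_tcp_rot()); print(T.as_matrix())
p=capture("wrist");print("cam in tool",T.inv().apply(p["eye"]-arm.current_ee_pos()), (T.inv()*R.from_rotvec(p["attitude"])).as_matrix())
for n,c in dict(tt=[640,-111],rack=[598,124],stand=[450,383],brick=[455,-357]).items():
    th=np.arctan2(c[1],c[0])
    for z in (250,300):
      for k in range(4):
        a=th+k*np.pi/2
        for r in (-60,0):
          q=arm.ik([c[0]+r*np.cos(th),c[1]+r*np.sin(th),z],down(a)); print(n,z,k,r,None if q is None else np.array(q))
E
```

```text
[[ 0.     0.948 -0.318]
 [-0.    -0.318 -0.948]
 [-1.     0.    -0.   ]]
cam in tool [-142.08    79.756    0.387] [[ 0.001 -0.309  0.951]
 [-0.    -0.951 -0.309]
 [ 1.     0.    -0.001]]
tt 250 0 -60 [ 0.093  0.331  0.26   0.    -1.5    2.877]
tt 250 0 0 [ 0.068  0.458  0.45   0.    -1.563  2.902]
tt 250 1 -60 [ 0.093  0.331  0.26   0.    -1.5   -1.836]
tt 250 1 0 [ 0.068  0.458  0.45   0.    -1.563 -1.811]
tt 250 2 -60 [ 0.093  0.331  0.26   0.    -1.5   -0.265]
tt 250 2 0 [ 0.068  0.458  0.45   0.    -1.563 -0.24 ]
tt 250 3 -60 [ 0.093  0.331  0.26   0.    -1.5    1.306]
tt 250 3 0 [ 0.068  0.458  0.45   0.    -1.563  1.331]
tt 300 0 -60 [ 0.093  0.33   0.383  0.    -1.624  2.877]
tt 300 0 0 [ 0.068  0.464  0.585  0.    -1.692  2.902]
tt 300 1 -60 [ 0.093  0.33   0.383  0.    -1.624 -1.836]
tt 300 1 0 [ 0.068  0.464  0.585  0.    -1.692 -1.811]
tt 300 2 -60 [ 0.093  0.33   0.383  0.    -1.624 -0.265]
tt 300 2 0 [ 0.068  0.464  0.585  0.    -1.692 -0.24 ]
tt 300 3 -60 [ 0.093  0.33   0.383  0.    -1.624  1.306]
tt 300 3 0 [ 0.068  0.464  0.585  0.    -1.692  1.331]
rack 250 0 -60 [ 
[... 2098 characters left out ...]
50 2 -60 [-0.363  0.187  0.068  0.    -1.451 -0.302]
brick 250 2 0 [-0.395  0.308  0.227  0.    -1.49  -0.27 ]
brick 250 3 -60 [-0.363  0.187  0.068  0.    -1.451  1.268]
brick 250 3 0 [-0.395  0.308  0.227  0.    -1.49   1.301]
brick 300 0 -60 [-0.363  0.182  0.186  0.    -1.575  2.839]
brick 300 0 0 [-0.395  0.306  0.35   0.    -1.614  2.871]
brick 300 1 -60 [-0.363  0.182  0.186  0.    -1.575 -1.873]
brick 300 1 0 [-0.395  0.306  0.35   0.    -1.614 -1.841]
brick 300 2 -60 [-0.363  0.182  0.186  0.    -1.575 -0.302]
brick 300 2 0 [-0.395  0.306  0.35   0.    -1.614 -0.27 ]
brick 300 3 -60 [-0.363  0.182  0.186  0.    -1.575  1.268]
brick 300 3 0 [-0.395  0.306  0.35   0.    -1.614  1.301]
```

```bash
python3 - <<'E'
from h import *
import pickle
P={}
p0=arm.current_ee_pos()
arm.move_linear([p0[0],p0[1],300])
for n,c in dict(stand=[450,383],rack=[598,124],tt=[640,-111],brick=[455,-357]).items():
    th=np.arctan2(c[1],c[0]);u=np.array([np.cos(th),np.sin(th)])
    for i,(r,t) in enumerate([(-40,40),(0,-40)]):
        xy=np.array(c)+r*u+t*np.array([-u[1],u[0]])
        arm.movep([*xy,270],down(th+np.pi)); arm.wait(0.15)
        p=capture("wrist"); P[n,i]=p; cv2.imwrite(f"pics/w_{n}{i}.png",p["img"])
pickle.dump(P,open("P.pkl","wb")); print(arm.current_time_s(), p.keys())
E
python3 -c "
import cv2,numpy as np
f=lambda n:cv2.imread('pics/w_%s.png'%n)
for i in '01':
  a=np.vstack([np.hstack([f('stand'+i),f('rack'+i)]),np.hstack([f('tt'+i),f('brick'+i)])]);cv2.imwrite('pics/m%s.png'%i,cv2.resize(a,(800,600),interpolation=cv2.INTER_AREA))"
```

```text
8.7583 dict_keys(['img', 'mtx', 'eye', 'attitude', 'shot'])
```

View pics/m0.png

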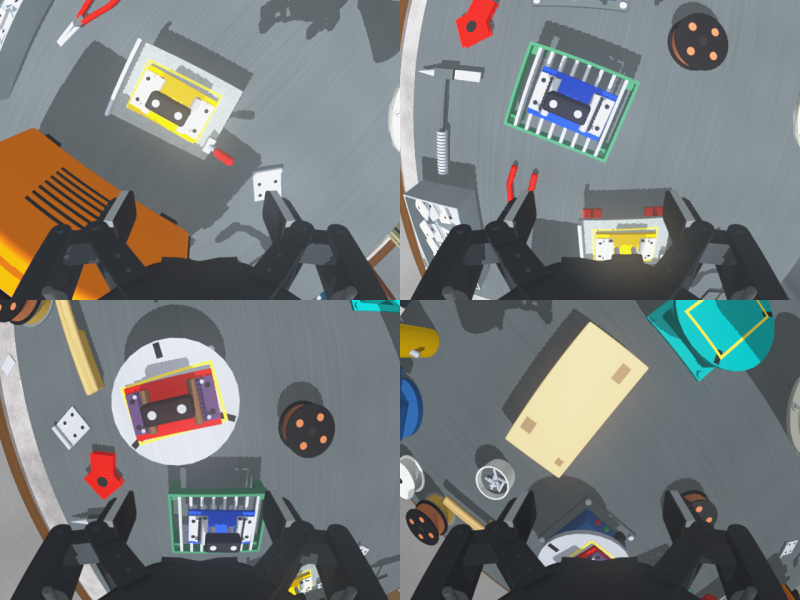

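View pics/m1.png

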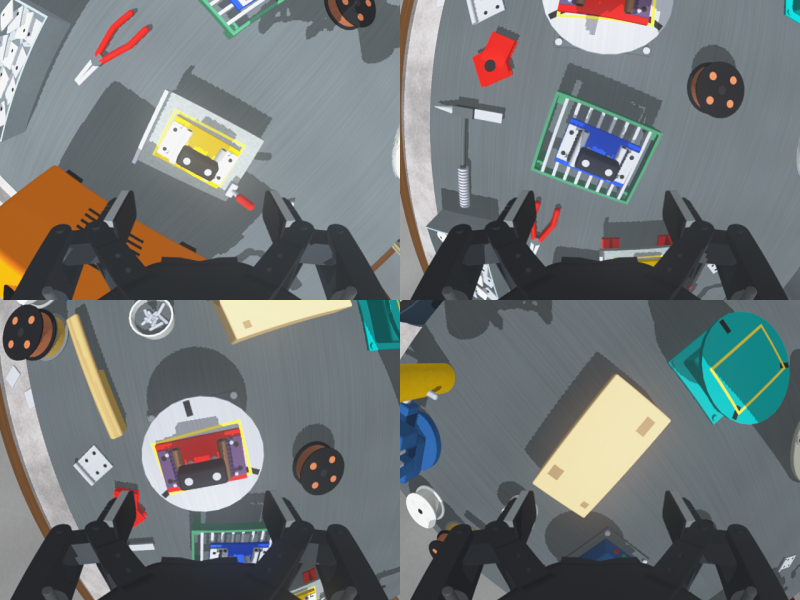

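The wrist views show every station clearly. The red jig stands on the white steel table (not the turquoise one), and both hinges show purple tint. Next I'll rectify these views to height planes and measure.

```bash
cat >> h.py <<'E'
def ortho(p,c,z,w=260,h=260,s=1.5,fish=True):
    # image: col -> +x world , row -> -y world
    nx,ny=int(w*s),int(h*s)
    X,Y=np.meshgrid(c[0]+(np.arange(nx)-nx/2)/s, c[1]-(np.arange(ny)-ny/2)/s)
    uv=proj(p,np.stack([X.ravel(),Y.ravel(),np.full(X.size,float(z))],1),fish).astype(np.float32)
    return cv2.remap(p["img"],uv[:,0].reshape(ny,nx),uv[:,1].reshape(ny,nx),cv2.INTER_LINEAR)
E
python3 - <<'E'
from h import *
import pickle
P=pickle.load(open("P.pkl","rb"))
Z=dict(stand=50,rack=60,tt=100,brick=64)
C=dict(stand=[450,385],rack=[598,124],tt=[640,-111],brick=[455,-357])
for n in C:
    ims=[ortho(P[n,i],C[n],Z[n]) for i in (0,1)]
    ims+= [ortho(P[n,i],C[n],Z[n]+(62 if n!="brick" else 0)) for i in (0,1)]
    a=np.vstack([np.hstack(ims[:2]),np.hstack(ims[2:])])
    cv2.imwrite(f"pics/o_{n}.png",cv2.resize(a[:390] if 0 else a,(600,600)))
E
```

```text
(no output)
```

View pics/o_tt.png

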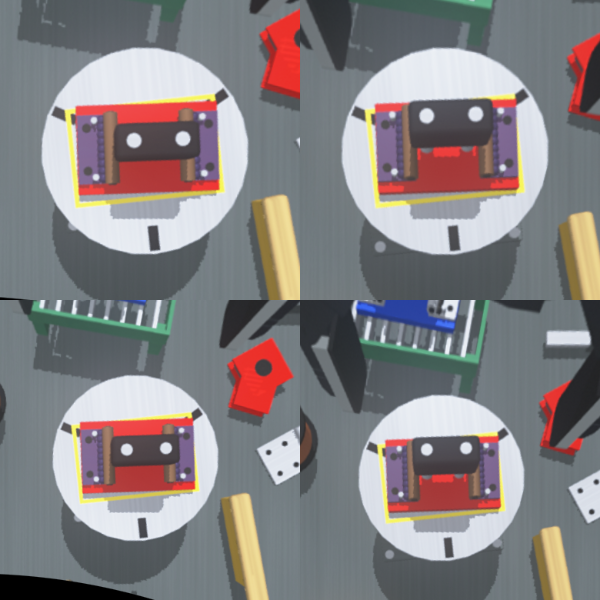

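View pics/o_rack.png

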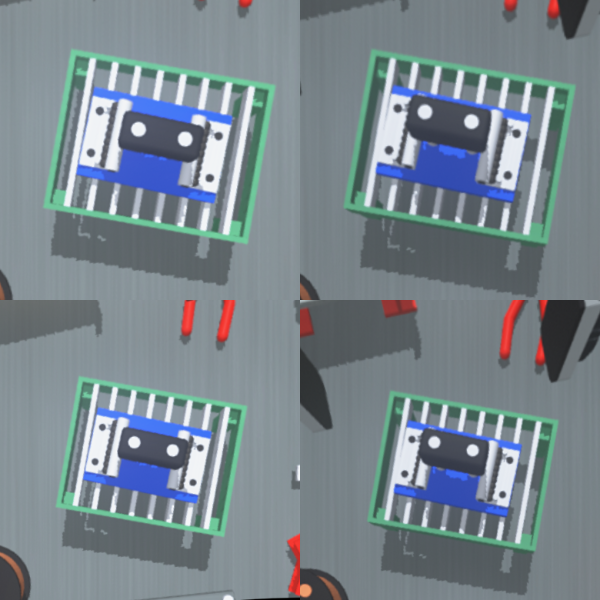

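View pics/o_stand.png

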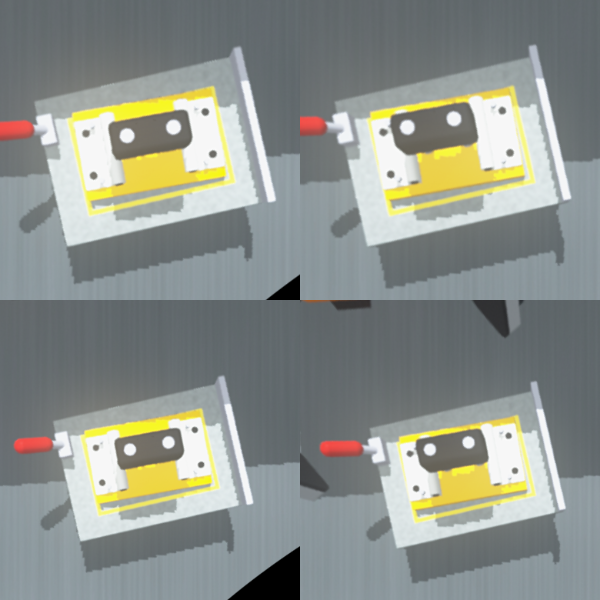

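View pics/o_brick.png

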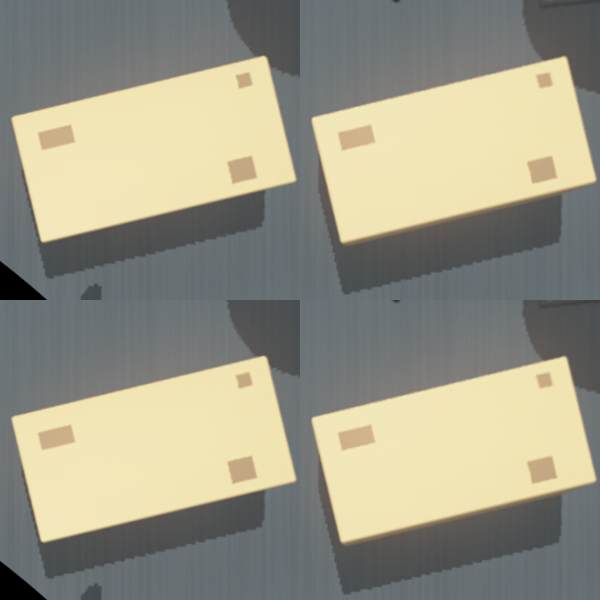

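```bash
cat > meas.py <<'E'
from h import *
def dots(p,c,z,fish=True,s=4):
    """two white screw heads on the bar top, image px + world at z"""
    o=ortho(p,c,z,150,150,s,fish); g=o.max(2)
    m=(g<95).astype(np.uint8); m=cv2.morphologyEx(m,cv2.MORPH_OPEN,np.ones((9,9),np.uint8))
    n,l,st,ce=cv2.connectedComponentsWithStats(m); out=[]
    for k in range(1,n):
        if not 700*s*s<st[k,4]<2600*s*s: continue
        cnt,_=cv2.findContours((l==k).astype(np.uint8),cv2.RETR_EXTERNAL,cv2.CHAIN_APPROX_NONE)
        hull=np.zeros_like(m);cv2.fillConvexPoly(hull,cv2.convexHull(cnt[0]),1)
        w=((g>150)&(hull>0)).astype(np.uint8); w=cv2.morphologyEx(w,cv2.MORPH_OPEN,np.ones((9,9),np.uint8))
        n2,l2,s2,c2=cv2.connectedComponentsWithStats(w)
        d=[(c2[i],s2[i,4]/s/s) for i in range(1,n2) if 20<s2[i,4]/s/s<150]
        d=[np.array([c[0]+(q[0]-75*s)/s,c[1]-(q[1]-75*s)/s,z]) for q,a in d]
        out.append((st[k,4]/s/s,sorted(d,key=lambda q:q[0])))
    return out
def quad(mask,c,s,half):
    cnt,_=cv2.findContours(mask.astype(np.uint8),cv2.RETR_EXTERNAL,cv2.CHAIN_APPROX_NONE)
    k=max(cnt,key=cv2.contourArea); (u,v),(w,h),a=cv2.minAreaRect(k)
    b=cv2.boxPoints(cv2.minAreaRect(k)); e=[b[1]-b[0],b[2]-b[1]]; e=max(e,key=np.linalg.norm)
    return np.array([c[0]+(u-half*s)/s,c[1]-(v-half*s)/s]),sorted((w/s,h/s)),np.arctan2(-e[1],e[0])
E
python3 - <<'E'
from meas import *
import pickle
np.set_printoptions(precision=2,suppress=True)
P=pickle.load(open("P.pkl","rb"))
C=dict(stand=[450,385],rack=[598,124],tt=[640,-111],brick=[455,-357]);Z=dict(stand=50,rack=60,tt=100,brick=64)
for n in ["stand","rack","tt"]:
    ds=[dots(P[n,i],C[n],Z[n]+62) for i in (0,1)]
    for i in (0,1): print(n,i,[(round(a),[q for q in d]) for a,d in ds[i]])
    d0,d1=ds[0][0][1],ds[1][0][1]
    T=[]
    for a,b in zip(d0,d1):
        x,e=tri([ (P[n,0]["eye"],(a-P[n,0]["eye"])/np.linalg.norm(a-P[n,0]["eye"])),(P[n,1]["eye"],(b-P[n,1]["eye"])/np.linalg.norm(b-P[n,1]["eye"]))]); T.append(x)
    v=T[1]-T[0]; print("  bar top",(T[0]+T[1])/2,"len",np.linalg.norm(v),"yaw",np.arctan2(v[1],v[0]))
for i in (0,1):
  s=3
  o=ortho(P["brick",i],C["brick"],64,260,260,s); hsv=cv2.cvtColor(o,cv2.COLOR_BGR2HSV)
  print("brick",quad((hsv[...,0]>12)&(hsv[...,0]<32)&(hsv[...,1]>40)&(hsv[...,2]>150),C["brick"],s,130))
  o=ortho(P["rack",i],C["rack"],60,260,260,s); hsv=cv2.cvtColor(o,cv2.COLOR_BGR2HSV)
  print("rack",quad((hsv[...,0]>60)&(hsv[...,0]<90)&(hsv[...,1]>90),C["rack"],s,130))
  print("rack bright",quad((hsv[...,0]>60)&(hsv[...,0]<90)&(hsv[...,1]>90)&(hsv[...,2]>120),C["rack"],s,130))
  o=ortho(P["tt",i],C["tt"],100,260,260,s); hsv=cv2.cvtColor(o,cv2.COLOR_BGR2HSV)
  m=(hsv[...,2]>190)&(hsv[...,1]<50); m=cv2.morphologyEx(m.astype(np.uint8),cv2.MORPH_OPEN,np.ones((5,5)))
  cnt,_=cv2.findContours(m,cv2.RETR_EXTERNAL,cv2.CHAIN_APPROX_NONE);k=max(cnt,key=cv2.contourArea)
  (u,v),r=cv2.minEnclosingCircle(k); print("tt disc",C["tt"][0]+u/s-130,C["tt"][1]-(v/s-130),r/s)
  y=(hsv[...,0]>22)&(hsv[...,0]<35)&(hsv[...,1]>120)&(hsv[...,2]>140)
  rr=np.hypot(*(np.indices(y.shape).transpose(1,2,0)-[v,u]).transpose(2,0,1)); 
  print("tt outline",quad(y&(rr<85*s),C["tt"],s,130))
E
```

```text
stand 0 []
stand 1 []Traceback (most recent call last):
  File "<stdin>", line 9, in <module>
IndexError: list index out of range
```

```bash
sed -i 's/fish=True,s=4):/fish=True,s=4,th=95):/; s/g<95/g<th/' meas.py
cat > m2.py <<'E'
from meas import *
import pickle
np.set_printoptions(precision=2,suppress=True)
P=pickle.load(open("P.pkl","rb"))
C=dict(stand=[450,385],rack=[598,124],tt=[640,-111],brick=[455,-357]);Z=dict(stand=50,rack=60,tt=100,brick=64)
for n in ["stand","rack","tt"]:
    ds=[]
    for i in (0,1):
        for th in (95,110,75,60,120,130):
            d=[x[1] for x in dots(P[n,i],C[n],Z[n]+62,th=th) if len(x[1])==2]
            if d: ds.append(d[0]); break
        else: print("none",n,i)
    if len(ds)<2: continue
    T=[]
    for a,b in zip(*ds):
        x,e=tri([(P[n,k]["eye"],(w-P[n,k]["eye"])/np.linalg.norm(w-P[n,k]["eye"])) for k,w in ((0,a),(1,b))]); T.append(x)
    v=T[1]-T[0]; print(n,"bar top",(T[0]+T[1])/2,"at-z mids",(ds[0][0]+ds[0][1])[:2]/2,(ds[1][0]+ds[1][1])[:2]/2,"len",np.linalg.norm(v),"yaw",np.arctan2(v[1],v[0]),e)
for i in (0,1):
  s=3
  o=ortho(P["brick",i],C["brick"],64,260,260,s); hsv=cv2.cvtColor(o,cv2.COLOR_BGR2HSV)
  print("brick",quad((hsv[...,0]>12)&(hsv[...,0]<32)&(hsv[...,1]>40)&(hsv[...,2]>150),C["brick"],s,130))
  o=ortho(P["rack",i],C["rack"],60,260,260,s); hsv=cv2.cvtColor(o,cv2.COLOR_BGR2HSV)
  for t in (0,120,140): print("rack",t,quad((hsv[...,0]>60)&(hsv[...,0]<90)&(hsv[...,1]>90)&(hsv[...,2]>t),C["rack"],s,130))
  o=ortho(P["stand",i],C["stand"],50,260,260,s); cv2.imwrite(f"pics/st{i}.png",o)
  o=ortho(P["tt",i],C["tt"],100,260,260,s); hsv=cv2.cvtColor(o,cv2.COLOR_BGR2HSV)
  m=(hsv[...,2]>190)&(hsv[...,1]<50); m=cv2.morphologyEx(m.astype(np.uint8),cv2.MORPH_OPEN,np.ones((5,5)))
  cnt,_=cv2.findContours(m,cv2.RETR_EXTERNAL,cv2.CHAIN_APPROX_NONE);k=max(cnt,key=cv2.contourArea)
  (u,v),r=cv2.minEnclosingCircle(k); print("tt disc",C["tt"][0]+u/s-130,C["tt"][1]-(v/s-130),r/s)
  y=(hsv[...,0]>22)&(hsv[...,0]<35)&(hsv[...,1]>120)&(hsv[...,2]>140)
  I,J=np.indices(y.shape); 
  print("tt outline",quad(cv2.dilate((y&(np.hypot(I-v,J-u)<85*s)).astype(np.uint8),np.ones((3,3))),C["tt"],s,130))
E
python3 m2.py
```

```text
stand bar top [448.87 388.42 112.47] at-z mids [449.02 388.8 ] [448.68 388.28] len 33.551706270058666 yaw 0.16185477087520211 [0.6078975092482458, 0.6078975092482605]
rack bar top [600.74 127.5  122.02] at-z mids [600.73 127.49] [600.75 127.52] len 33.983422205122565 yaw -0.20776347803006393 [0.01639686620861058, 0.01639686620849177]
tt bar top [ 636.54 -109.73  162.18] at-z mids [ 636.55 -109.72] [ 636.59 -109.63] len 33.97286103740481 yaw 0.03517694578512108 [0.036707521264573544, 0.036707521264615205]
brick (array([ 457.97, -355.77]), [113.48202514648438, 228.79646809895834], np.float32(0.23590857))
rack 0 (array([605.87, 127.21]), [139.85293579101562, 179.32499186197916], np.float32(-0.17517707))
rack 120 (array([605.87, 127.21]), [139.85293579101562, 179.32499186197916], np.float32(-0.17517707))
rack 140 (array([605.87, 127.21]), [139.85293579101562, 179.32499186197916], np.float32(-0.17517707))
tt disc 635.2078043619791 -111.7041015625 89.9441630045573
tt outline (array([ 634.85, -111.9 ]), [85.61209106445312, 131.0249226888021], np.float32(0.10308185))
brick (array([ 458.08, -356.47]), [113.5673319498698, 229.3157958984375], np.float32(0.23727459))
rack 0 (array([605.8 , 126.06]), [142.24942016601562, 179.2455851236979], np.float32(-0.17691866))
rack 120 (array([605.97, 126.92]), [140.41915893554688, 179.28607177734375], np.float32(-0.17631093))
rack 140 (array([606.01, 127.15]), [139.90519205729166, 179.3147176106771], np.float32(-0.17601185))
tt disc 635.3908081054688 -111.78531901041666 89.64139811197917
tt outline (array([ 634.94, -111.94]), [85.51937866210938, 131.06414794921875], np.float32(0.101346396))
```

View pics/st0.png

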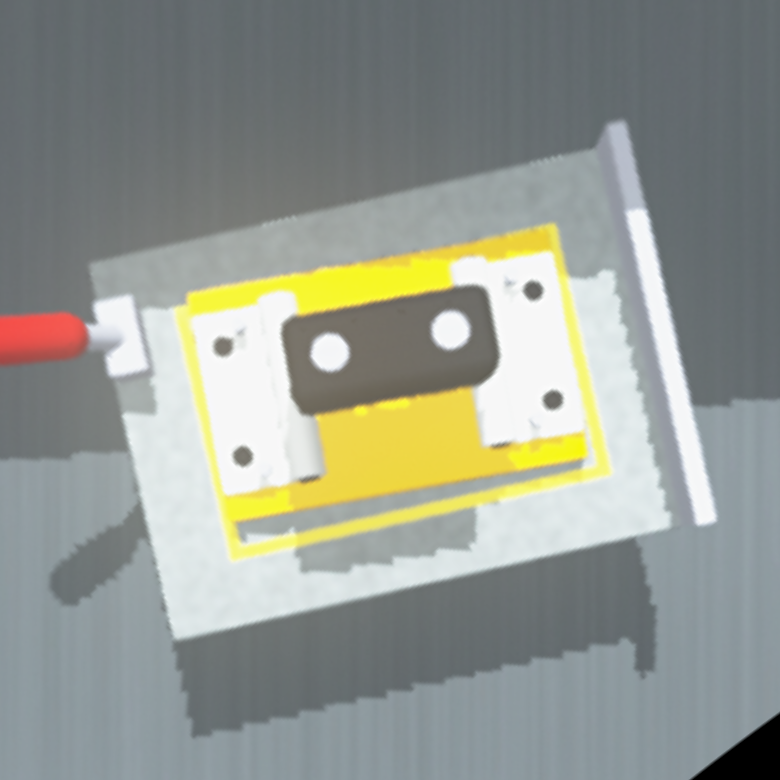

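```bash
python3 - <<'E'
from meas import *
import pickle
P=pickle.load(open("P.pkl","rb")); p=P["tt",0]
c=proj(p,[636.6,-109.7,162],True)[0]; print(c)
x,y=map(int,c); cv2.imwrite("pics/crop_red.png",cv2.resize(p["img"][max(0,y-110):y+110,max(0,x-120):x+120],None,fx=2.5,fy=2.5))
E
```

```text
[266.02909335 179.26875937]
```

View pics/crop_red.png

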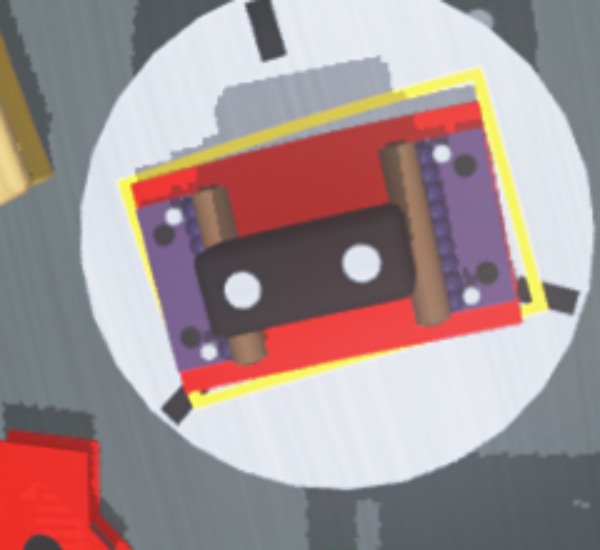

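```bash
cat > job.py <<'E'
from h import *
ST=dict(tt=([635.2,-111.8],0.102,100),rack=([605.9,127.1],-0.176,60),stand=([451.3,385.],0.229,50),brick=([458.,-356.],0.236,64))
BAR=dict(red=([636.6,-109.7],0.035,100),blue=([600.75,127.5],-0.208,60),yellow=([448.9,388.5],0.20,50))
TZ=27; HI=240
def pick(xy,yaw,z):
    o=down(yaw+np.pi/2)
    claw.grip(1.0); arm.movep([*xy,HI],o)
    arm.move_linear([*xy,z+TZ+25],v=200)
    if arm.move_linear([*xy,z+TZ],v=80,force_limit=8): print("TOUCHED on descent",arm.current_ee_pos())
    claw.grip(0.0); print("opening",arm.current_opening(),"F",arm.current_force())
    arm.move_linear([*xy,z+TZ+30],v=60); arm.move_linear([*xy,HI],v=200)
    print("lifted opening",arm.current_opening(),"F",np.round(arm.current_force(),1),arm.current_time_s())
def place(xy,yaw,z):
    o=down(yaw+np.pi/2)
    arm.movep([*xy,HI],o); arm.wait(0.2)
    arm.move_linear([*xy,z+TZ+15],v=150); arm.wait(0.2)
    t=arm.move_linear([*xy,z+TZ-5],v=20,force_limit=4)
    print("touch",t,arm.current_ee_pos()-np.array([*xy,z+TZ]),np.round(arm.current_force(),1))
    claw.grip(0.85); arm.wait(0.1)
    arm.move_linear([*xy,z+TZ+50],v=100); arm.move_linear([*xy,HI],v=250)
    print("placed",arm.current_time_s())
E
python3 - <<'E'
from job import *
import pickle
np.set_printoptions(precision=2,suppress=True)
for d in (ST,BAR):
    for n,(xy,yaw,z) in d.items():
        print(n,[np.array(arm.ik([*xy,h],down(yaw+np.pi/2))) for h in (z+TZ-5,HI)])
S=capture("scene")
for uv in [(497,170),(570,247)]: print(atz(S,uv,0))
E
```

```text
tt [array([ 0.07,  0.49,  0.18,  0.  , -1.26, -1.54]), array([ 0.07,  0.45,  0.41,  0.  , -1.53, -1.54])]
rack [array([ 0.46,  0.47,  0.04,  0.  , -1.14, -2.21]), array([ 0.46,  0.39,  0.33,  0.  , -1.5 , -2.21])]
stand [array([ 0.97,  0.43, -0.05, -0.  , -1.09, -2.31]), array([ 0.97,  0.34,  0.25,  0.  , -1.48, -2.31])]
brick [array([-0.39,  0.4 , -0.07,  0.  , -1.1 , -0.94]), array([-0.39,  0.31,  0.21,  0.  , -1.47, -0.94])]
red [array([ 0.07,  0.49,  0.18, -0.  , -1.26, -1.61]), array([ 0.07,  0.45,  0.41, -0.  , -1.53, -1.61])]
blue [array([ 0.46,  0.46,  0.02, -0.  , -1.13, -2.24]), array([ 0.46,  0.38,  0.31, -0.  , -1.5 , -2.24])]
yellow [array([ 0.98,  0.43, -0.05,  0.  , -1.09, -2.35]), array([ 0.98,  0.34,  0.25,  0.  , -1.48, -2.35])]
[268.88 600.6    0.  ]
[591.82 619.84   0.  ]
```

```bash
sed -i 's/388.5\],0.20/388.5],0.168/' job.py; python3 - <<'E'
from job import *
pick(*BAR["red"])
cv2.imwrite("pics/red_lift.png",capture("side")["img"])
place(*ST["brick"])
cv2.imwrite("pics/red_brick.png",capture("side")["img"])
E
```

```text
opening 0.2945036934290083 F [-0.14418494  0.89211786  2.01465156]
lifted opening 0.29744326476382177 F [-0.   0.2 -8.9] 13.175
touch True [-0.07281608  0.0678781   0.29194228] [-1.1  0.6  6. ]
placed 18.3917
```

View pics/red_lift.png

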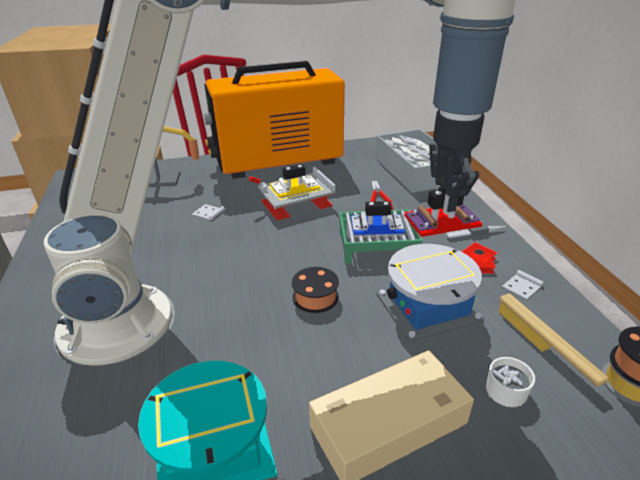

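View pics/red_brick.png

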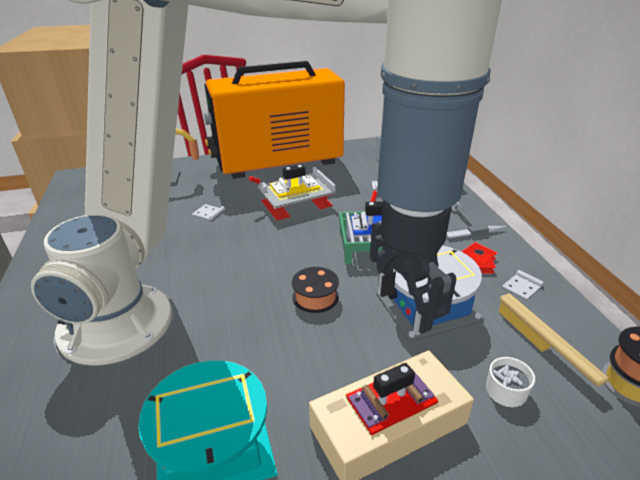

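Red was lifted level (opening 0.297) and now stands on the brick at about (393,397) in the side view. The real turntable at (435,270) is empty. Next is yellow to the turntable.

```bash
python3 - <<'E'
from job import *
from meas import dots
import pickle
p=capture("wrist"); pickle.dump(p,open("p_rb.pkl","wb")); cv2.imwrite("pics/w_rb.png",p["img"])
for th in (95,75,110): print("red on brick",dots(p,ST["brick"][0],126,th=th))
pick(*BAR["yellow"])
place(*ST["tt"])
p=capture("wrist"); cv2.imwrite("pics/w_yt.png",p["img"])
for th in (95,75,110,120): print("yellow on tt",dots(p,ST["tt"][0],162,th=th))
cv2.imwrite("pics/s2.png",capture("scene")["img"])
E
```

```text
red on brick [(np.float64(1305.8125), [array([ 441.29925432, -360.14933281,  126.        ]), array([ 474.38219285, -352.18157076,  126.        ])])]
red on brick []
red on brick [(np.float64(1557.1875), [array([ 441.29925432, -360.14933281,  126.        ]), array([ 454.03534483, -341.99094828,  126.        ]), array([ 474.38219285, -352.18157076,  126.        ])])]
opening 0.29452338785018295 F [-0.50902552  0.34891525  1.67824339]
lifted opening 0.2958389208904625 F [-0.4 -0.1 -7.7] 24.7583
touch True [-0.03040747 -0.01887857  0.38249335] [ 0.1 -0.9  4.6]
placed 30.3
yellow on tt [(np.float64(1122.875), [array([ 618.15084485, -113.95284178,  162.        ]), array([ 652.03339709, -110.22004591,  162.        ]), array([ 654.18098996, -124.13895265,  162.        ])]), (np.float64(788.0625), [array([ 634.14656172, -178.25733223,  162.        ])])]
yellow on tt []
yellow on tt [(np.float64(1327.875), [array([ 618.15084485, -113.95284178,  162.        ]), array([649.38817204, -96.16854839, 162.        ]), array([ 652.03339709, -110.22004591,  162.        ]), array([ 653.22001127, -124.45050733,  162.        ])]), (np.float64(819.625), [array([ 634.31032774, -178.05571646,  162.        ])])]
yellow on tt [(np.float64(1358.9375), [array([ 618.15084485, -113.95284178,  162.        ]), array([647.19896007, -96.41418469, 162.        ]), array([ 652.03339709, -110.22004591,  162.        ]), array([ 653.20889878, -124.4743604 ,  162.        ])]), (np.float64(838.4375), [array([ 634.84984127, -177.60714286,  162.        ])])]
```

View pics/w_yt.png

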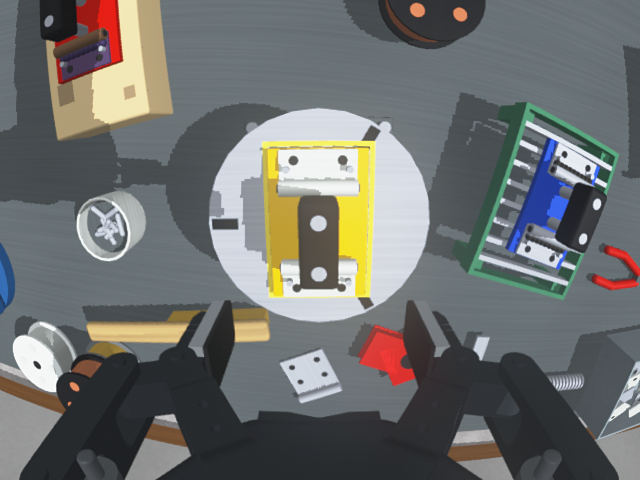

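View pics/s2.png

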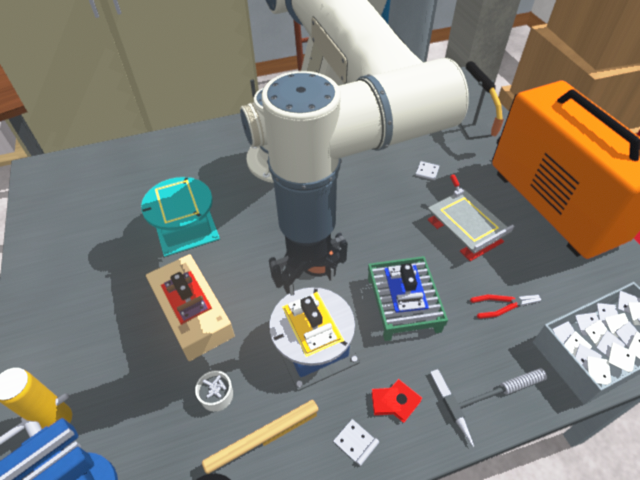

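Yellow reads (635.1,-112.1) at yaw 0.11, on the seat, and the stand is now empty. I'll re-measure the empty stand's outline from above, then move blue.

```bash
python3 - <<'E'
from job import *
from meas import dots,quad
def outl(p):
    s=3;c=ST["stand"][0]; o=ortho(p,c,50,200,200,s); hsv=cv2.cvtColor(o,cv2.COLOR_BGR2HSV)
    y=(hsv[...,0]>20)&(hsv[...,0]<36)&(hsv[...,1]>60)&(hsv[...,2]>120)
    cv2.imwrite("pics/outl.png",o); return quad(cv2.dilate(y.astype(np.uint8),np.ones((3,3))),c,s,100)
xy,yaw,z=ST["stand"]
for dx in (0,-50):
    arm.movep([xy[0]+dx,xy[1]-30,HI],down(yaw+np.pi/2)); arm.wait(.15); p=capture("wrist"); r=outl(p); print(r)
st=([float(v) for v in r[0]],float(r[2]))
E
```

```text
(array([450.99181315, 384.5696818 ]), [87.7479248046875, 131.594970703125], np.float32(0.22147198))
(array([451.12350667, 384.62675985]), [87.66000366210938, 131.8603719075521], np.float32(0.22234876))
```

View pics/outl.png

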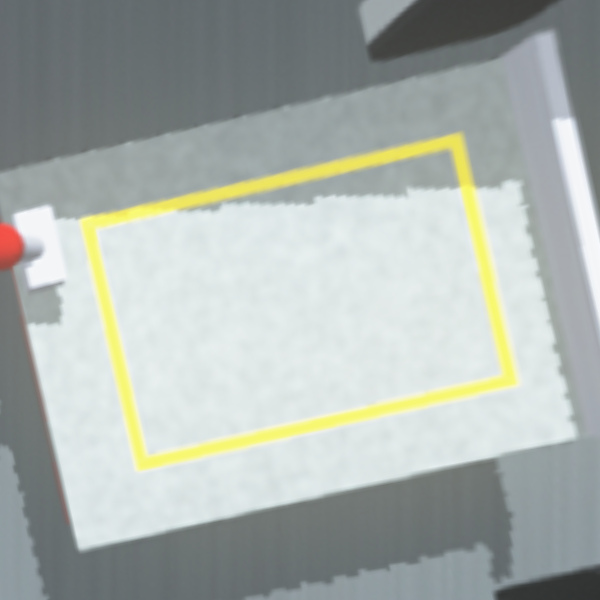

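The outline is complete, with corners near (83,222), (460,137), (517,384) and (140,467). That puts the stand at (451.1,384.7), yaw 0.225, in agreement from two places. Now blue goes to the stand, then red to the rack.

```bash
sed -i 's/451.3,385.\],0.229/451.1,384.7],0.225/' job.py; python3 - <<'E'
from job import *
from meas import dots
pick(*BAR["blue"]); place(*ST["stand"])
p=capture("wrist"); cv2.imwrite("pics/w_bs.png",p["img"])
for th in (95,110): print("blue on stand",dots(p,ST["stand"][0],112,th=th))
E
python3 - <<'E'
from job import *
from meas import dots
pick([457.8,-356.2],0.236,64); place(*ST["rack"])
p=capture("wrist"); cv2.imwrite("pics/w_rr.png",p["img"])
for th in (95,110): print("red on rack",dots(p,ST["rack"][0],122,th=th))
xy=ST["rack"][0]
arm.movep([420,-150,300],down(np.pi/2)) 
cv2.imwrite("pics/s3.png",capture("scene")["img"]);cv2.imwrite("pics/d3.png",capture("side")["img"])
print(arm.current_time_s())
E
```

```text
opening 0.2926487287827196 F [-0.13464038 -0.04836258  2.10173197]
lifted opening 0.2968721127444868 F [-0.1 -1.1 -7. ] 37.6333
touch True [-0.02365373 -0.04556646  0.34486781] [-0.4  1.1  5.3]
placed 42.9083
blue on stand []
blue on stand []
opening 0.2949493280098235 F [-0.87412847  1.71650701  2.212727  ]
lifted opening 0.2995656672981963 F [-0.7 -0.1 -8.8] 49.0583
touch True [-0.06387413  0.01151287  0.32926164] [ 0.2 -0.3  6.8]
placed 54.925
red on rack [(np.float64(1287.5625), [array([589.08112798, 129.91073753, 122.        ]), array([622.58031609, 123.9512931 , 122.        ])])]
red on rack [(np.float64(1338.9375), [array([589.08112798, 129.91073753, 122.        ]), array([622.58031609, 123.9512931 , 122.        ])]), (np.float64(1965.625), [])]
56.3583
```

View pics/w_bs.png

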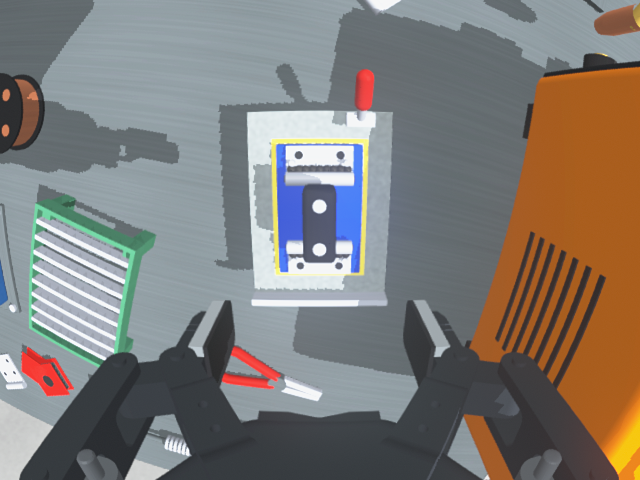

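View pics/w_rr.png

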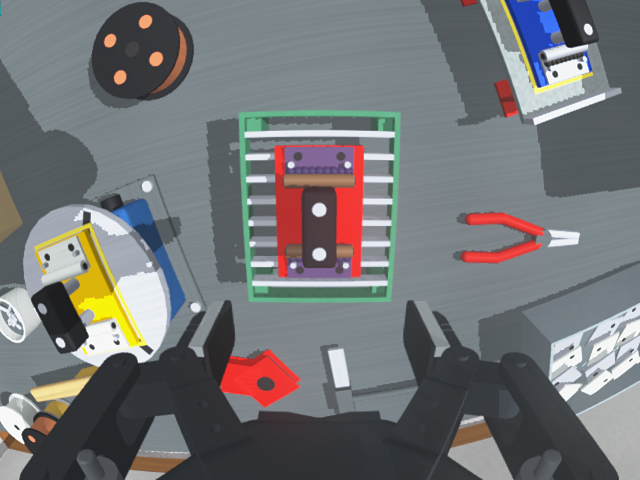

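View pics/s3.png

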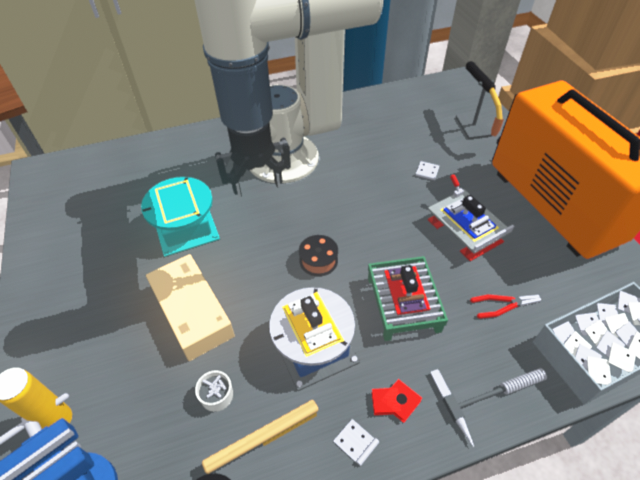

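View pics/d3.png

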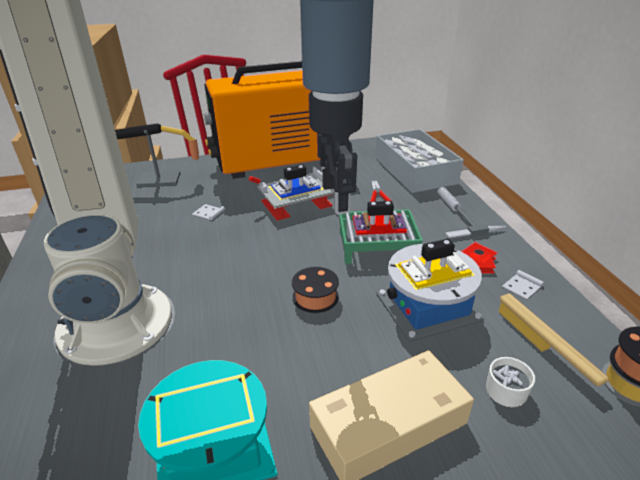

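```bash
python3 - <<'E'
from job import *
arm.wait(0.3); print(arm.current_qd(), arm.current_time_s()); order.finish_job()
E
```

```text
[-0.00435145 -0.00455554 -0.00087583  0.00010485  0.00015499 -0.00121092] 56.6583
the job is handed in; nothing more can be done
```

I moved all three jigs on one station and handed the job in at 56.7 s. Red waited on the firebrick, yellow went to the turntable, blue to the stand, and red then went from the brick to the rack. Each jig was lowered until light contact and then released.

| Jig | Station | Jig measured at (mm, yaw rad) | Station measured at (mm, yaw rad) | Offset |
|---|---|---|---|---|
| Red | Cooling rack | (605.8, 126.9), -0.176 | (605.9, 127.1), -0.176 | under 1 mm, square |
| Yellow | Turntable | (635.1, -112.1), 0.11 | (635.2, -111.8), 0.10 | under 1 mm, about 0.01 rad |
| Blue | Loading stand | no number | (451.1, 384.7), 0.225 | by eye only |

- **Blue jig:** my automatic finder for the bar's two screw heads failed in the check picture. The picture does show the plate evenly inside the yellow outline, and the touch height was normal.
- **Other objects:** the spool, tin and pliers look unmoved in the last scene and side pictures. I compared them by eye, not by measurement.
- **Spotter disagreements:** on the scene picture it took the turquoise look-alike for the turntable and missed the rack. It also put the stand about 9 mm off. I used my own wrist-camera measurements for all of these.

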